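# Clear the pull lane and take a new reading on the bench pull gauge

## Robot

A 6-joint arm with a two-finger parallel gripper is mounted at the origin on the work surface. World frame = base frame: x ahead of the robot, y to its left, z up, the work surface at z = 0. Lengths are in m, angles in degrees, forces in N, time in s.
With the tool pointing down it reaches from about 0.4 to 0.825 m from the base axis. Payload 7 kg.
Tool frame: the origin (TCP) lies on the centre line of the jaws, within the pads' length; the fingertips stand 22 mm ahead of it and the grasp point (between the pads) lies 3 mm ahead of it (ctrl.finger_overhang is the distance from the TCP to the fingertips, in m); z points along the fingers, y is the line along which they close (so a half turn about z gives the same grasp; the last joint's range is limited). The gripper opens to 88 mm and grips with 3 to 60 N. Pads are 19 mm wide; open, the fingers measure 130 mm over their backs; the gripper's body (78 mm by 193 mm) begins 47 mm behind the grasp point.
Start: joints at [-59.525, 20.546, 0.682, 0, -70.136, -16.507], TCP at [0.163, -0.655, 0.249] pointing down, gripper open.
Joint ranges: [-176.03, 176.03], [-82.01, 121.73], [-58.28, 71.71], [-173.87, 95.51], [-174.79, -0.11], [-173.66, 173.66]. Speed limits (degrees/s): [136.94, 136.94, 172.46, 180, 180, 180].

## Interface

Orientations are given as [roll, pitch, yaw] about the fixed x, y, z axes, in that order (R = Rz(yaw) Ry(pitch) Rx(roll)).
In Python, from plant import ctrl gives the robot as it stands. The module is installed in compiled form; this text tells all that it offers.
- The arm moves only by the shell command python3 -m creep 'ROWS'. ROWS is JSON, a list of rows, each an object with "grip": the closure, from 0 (fully open) to 1 (shut); "delta_pos": the shift along the tool's x, y, z scaled (see below), a list of three; "rotation": the turn, a rotation vector about the tool's x, y, z scaled (see below), a list of three. A call has 1 to 5 rows; each row is the pose to reach, as a shift and turn from the pose commanded when the call began, along the tool's axes at that moment; what a row does not reach only later rows make up. The controller multiplies each number of a shift by 10 cm and each number of a turn by pi/2 rad. A row lasts 1/10 s, in which the tool goes at most 50 mm and 8.59 degrees, less where a joint would pass 70% of its speed; a pose out of reach is approached as far as the arm can. A call with a number of a shift or a turn outside -1 to 1 is refused whole. A call with a gripper value outside its range is refused whole. The fingers move at their own pace and stop on an object; the grip force is fixed at half the most. Time passes only in rows, so rows that repeat a pose let the fingers close. It gives the time, the measured TCP pose, the force, the opening and the grip force at its end, in the units of the state.
- ctrl.get_obs(): the state, without advancing time (a new reading comes with each control period).
- ctrl.snapshot(name): name is "scene" or "top" or "wrist"; returns a dict with "color" (420x560x3 uint8, red, green, blue), "intrinsics" (3x3 intrinsics, pixels), "R" (3x3) and "t" (3): a world point X has camera coordinates R X + t. Camera axes: x right, y down, z forward; pixel columns grow to the right and rows downward; lengths in m; the calibration is good to about 2 mm. The wrist camera is an equidistant fisheye: a pixel r from the principal point sees the ray r / f radians off the axis. A picture is of the moment at which its call begins. There is no depth.
- ctrl.close_job(): hands the job in; it is judged then, once.
The state is a dict: "clock": time; "joint_pos": joint angles; "qvel": joint speeds; "tau": joint torques, N m; "tool_pos": TCP position; "orientation": TCP orientation; "force": force on the tool from outside, world axes, zero at the start; "moment": the same for the moment, N m; "opening": finger opening in m; "gripper_force": force on a finger pad.
Only numpy, scipy, OpenCV 4.12 (cv2) and the standard library are available. Lean on these libraries where they do the work, as an engineer would, in place of code of your own. Each camera call takes 0.05 s, during which the arm holds its last target. There are 200 camera calls.

## Task

Get the bench pull gauge ready and set a fresh reading: slide the lidded pot along the hot plate, without lifting or tipping it, until it stands in the middle of the pale square tile, and push the gauge's steel drag pointer fully back to zero. Then pull the gauge's sprung slide out by its upright handle until the pointer stands level with the line on the small metal marker clip, hold it there for a second, and ease it fully home without letting it snap back, leaving the pointer at the line. Leave the bottles and other things on the bench where they are.

Things in the scene. Friction and masses are not known exactly. Their poses are not given: they have to be found in the camera images.
- gauge: Pull gauge, fixed: dark grey housing 160 (x) x 70 (y) x 50 mm high on a 100 mm wide foot. Origin on the bench below the middle of its front face: the housing spans x = 0 to 160 mm. The slide is pulled out along its -x; z up. In its flat top (z = 50 mm) the pointer's slot runs along x at y = 0; beside it, at y = -24 mm, a scale with a line every 10 mm.
- slide (a joint): How far the slide is pulled out, m: 0 = home against its stop, 0.09 = fully out. A spring pulls it home: 3.6 N at 0 and 120 N/m more as it comes out; let go, it snaps back. Once it meets the pointer it carries it along: from then on both joints read the same.
- handle (a point): Top middle of the slide's aluminium upright handle plate, 14 mm thick along the pull (gauge x) by 40 mm wide (gauge y), from 34 to 76 mm above the bench. With the slide home its back face is 55 mm in front of the housing, and the steel blade (22 mm wide, 32 to 38 mm above the bench) joins the two. Axes as the gauge.
- slide_index (a point): Point on the slide, inside the housing, 50 mm above the bench, which lies at the same gauge x as the pointer's middle whenever the slide touches the pointer. Moves with the slide. At gauge x = 85 mm with the slide home.
- pointer (a joint): Position of the drag pointer, m: 0 = zero, grows towards the front (gauge -x); range 0 to 0.08. It stays where it is left (about 1 N of friction). It starts at an old reading beyond the marker. The slide pushes it outward only; it can be pushed back by hand until it meets the slide.
- pointer_tip (a point): Top middle of the drag pointer, an upright steel plate on the housing's top: 6 mm thick along gauge x, 26 mm wide in y, from 51 to 71 mm above the bench. At zero its middle is at gauge x = 85 mm; it moves towards gauge -x as the reading grows.
- mark: Aluminium marker clip, fixed on the gauge's top beside the slot (gauge y about +22 mm), 16 x 14 x 4 mm, with a thin black line across it. Origin at the line on the housing's top; axes as the gauge. The pointer reads the mark when its middle has the same gauge x as the line; this needs a pointer joint value of 0.025 to 0.045.
- hotplate: Long low dark hot plate (switched off), fixed on the bench across the front of the gauge: 134 (x) x 424 (y) x 24 mm high. Origin under its middle, on the bench; y along its length, nearly the gauge's y. The pot starts near its middle, in the way of the slide's handle.
- tile: Pale square tile, 112 x 112 mm, let in flush in the hot plate's top (24 mm above the bench) at one end or the other, 125 mm from the plate's middle. Origin at the tile's centre on the top; axes as the plate.
- pot: Round steel pot with its lid locked on, 84 mm in diameter (lid 88), lid top 45 mm above its underside; 0.4 to 0.85 kg, sliding easily on the smooth plate (friction about 0.25). Origin: centre of its underside; z up. On the lid a black bar handle 12 mm thick (pot x) by 50 mm long (pot y), from 45 to 76 mm above the pot's underside.
- pot_grip (a point): Grip point on the middle of the pot's bar handle, 70 mm above the pot's underside (6 mm below the bar's top). Axes as the pot: the bar's long side lies along y.
- jar: Bystander: jar, 60 mm diameter, 85 mm tall, standing on the end of the hot plate away from the tile. Origin: centre of its underside.
- tall_bottle: Bystander: amber bottle, 62 mm diameter, 165 mm tall, beside the gauge's housing, about 95 mm from its axis. Origin: centre of its underside.
- tablet_jar: Bystander: white tablet jar, 54 mm diameter, 85 mm tall, on the other side of the housing, about 95 mm from its axis. Origin: centre of its underside.
- beaker: Bystander: glass beaker, 68 mm diameter, 85 mm tall. Origin: centre of its underside.
- small_bottle: Bystander: blue bottle, 48 mm diameter, 90 mm tall. Origin: centre of its underside.
- weight: Bystander: plain steel cylinder, 44 mm diameter, 50 mm tall. Origin: centre of its underside.
- mortar: Bystander: white bowl, 90 mm diameter, 60 mm tall. Origin: centre of its underside.
There are look-alikes about, which are no part of the job. What is shaped like the pot but blue, purple or yellow is not meant.

How it is judged (in metres and radians):
On the way, in this order (a step that is already met when the one before it is completed fails the run):
1. the pot stands on the tile and the drag pointer is back at zero (horizontal distance between pot and tile below 0.02 m and height (world z) of pot below 0.028 m and angle between pot's own z axis and vertical below 0.08 rad and value of joint each of pointer, slide below 0.004 m and linear speed of pot below 0.02 m/s), for 0.2 s.
2. the slide is held out with the pointer level with the marker's line (x of slide_index in the frame of mark between -0.004 and 0.004 m and x of pointer_tip in the frame of mark between -0.004 and 0.004 m and velocity of joint slide between -0.02 and 0.02 m/s), for 0.5 s.
At the end, for the whole second after the job is handed in: The pointer's middle stands within 4 mm of the marker's line, the slide is home (within 4 mm), and the pot stands still and upright on the hot plate with its centre within 20 mm of the tile's centre (horizontal distance between pot and tile below 0.02 m and height (world z) of pot below 0.028 m and angle between pot's own z axis and vertical below 0.08 rad and x of pointer_tip in the frame of mark between -0.004 and 0.004 m and value of joint slide below 0.004 m and linear speed of pot below 0.01 m/s); the robot touches nothing.
It fails at once if the pot is lifted off the plate (more than 6 mm) or tipped (height (world z) of pot above 0.03 m or angle between pot's own z axis and vertical above 0.15 rad).
It fails at once if the slide snaps back (faster than 0.3 m/s) (velocity of joint slide below -0.3 m/s).
It fails at once if a bystander is shifted by more than 20 mm or tipped (distance of any of jar, tall_bottle, tablet_jar, beaker, small_bottle, weight, mortar from where it was at the start of the episode above 0.02 m or angle between any of jar, tall_bottle, tablet_jar, beaker, small_bottle, weight, mortar's own z axis and vertical above 0.3 rad).
It also fails if it takes over 67 s, if anything falls off the work surface, if the arm or the gripper's body presses on something with over 40 N, if the wrist force passes 120 N, or if a joint passes its speed limit or range.

## Working session

There is one attempt and no reset: what is moved stays moved. The work goes in short steps, Python scripts to look and compute and a shell command to move; the robot and the scene stay as the last step left them, time stands still between calls to the robot, and variables do not carry over. Pictures are saved under pics/ and viewed, at most 10 in all, crops included, and the job is handed in when it is done.

```bash
mkdir -p pics
python3 - <<'E'
from plant import ctrl
import cv2,numpy as np
for n in("scene","top"):
    s=ctrl.snapshot(n); cv2.imwrite(f"pics/{n}0.png",s["color"][:,:,::-1]); np.savez(f"{n}0.npz",**s)
    print(n,s["intrinsics"].round(1).tolist(),(-s["R"].T@s["t"]).round(3), s["R"].round(2).tolist())
print(ctrl.get_obs())
E
```

```text
scene [[506.4, 0.0, 273.1], [0.0, 506.4, 206.4], [0.0, 0.0, 1.0]] [ 1.145 -0.273  1.118] [[0.35, 0.94, -0.01], [0.79, -0.3, -0.53], [-0.5, 0.17, -0.85]]
top [[490.3, 0.0, 285.0], [0.0, 490.3, 210.2], [0.0, 0.0, 1.0]] [ 0.368 -0.055  1.216] [[-0.02, -1.0, -0.01], [-0.99, 0.02, -0.13], [0.13, 0.01, -0.99]]
{'clock': 0.1, 'joint_pos': array([-5.95242610e+01,  2.05884977e+01,  6.40407828e-01, -1.74232681e-02,
       -7.01369902e+01, -1.65071914e+01]), 'qvel': array([-0.03522366, -0.01000099,  0.16092425,  0.1214641 ,  0.01727157,
        0.00936661]), 'tau': array([-1.53682882e-03, -5.84163272e+01,  2.93750292e+01,  7.01561943e+00,
        1.01569746e-02, -5.12647239e-05]), 'tool_pos': array([ 0.16282147, -0.65465739,  0.2477147 ]), 'orientation': array([ 1.79913772e+02, -8.47164414e-03, -1.66037378e+02]), 'force': array([ 0.51642101,  0.22179414, -0.37226826]), 'moment': array([-0.03150264, -0.0113055 ,  0.02569513]), 'gripper_force': 0.0, 'opening': 0.08773704369868521}
```

View pics/top0.png

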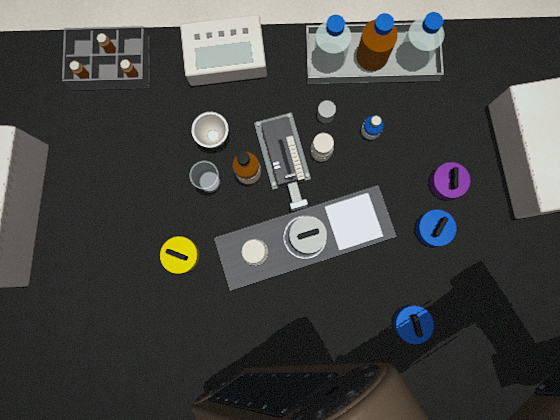

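View pics/scene0.png

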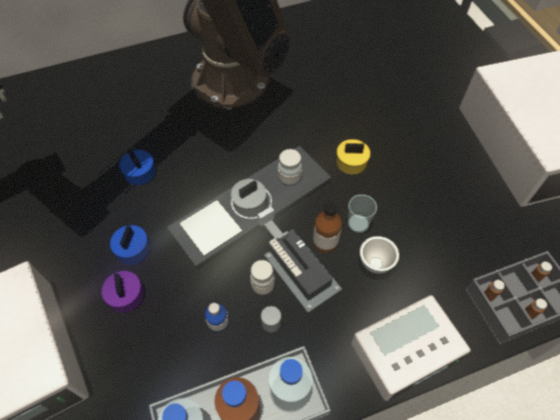

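Top view: tile at about (354,221), pot at (306,236), gauge housing about (285,150) with its handle at (298,205), and the jar at (254,252). The scene view agrees with this.

```bash
cat > h.py <<'E'
import numpy as np,cv2
def load(n): return dict(np.load(n+".npz"))
def cast(s,uv,z):
    uv=np.atleast_2d(np.asarray(uv,float)); d=np.c_[uv,np.ones(len(uv))]@np.linalg.inv(s["intrinsics"]).T@s["R"]
    c=-s["R"].T@s["t"]; return (c+d*((z-c[2])/d[:,2])[:,None])
def proj(s,X):
    p=np.atleast_2d(X)@s["R"].T+s["t"]; p=p@s["intrinsics"].T; return p[:,:2]/p[:,2:]
def blob(mask,seed=None):
    n,l,st,c=cv2.connectedComponentsWithStats(mask.astype(np.uint8))
    k=1+np.argmax(st[1:,4]); return l==k,c[k]
def roi(shape,x0,y0,x1,y1):
    m=np.zeros(shape[:2],bool); m[y0:y1,x0:x1]=1; return m
E
python3 - <<'E'
from h import *
s=load("top0");im=s["color"];g=im.max(2).astype(int)
m,c=blob((g>180)&roi(im.shape,320,185,392,255)); 
cn=max(cv2.findContours(m.astype(np.uint8),0,2)[0],key=cv2.contourArea); r=cv2.minAreaRect(cn); P=cast(s,cv2.boxPoints(r),.024)
print("tile",P.mean(0),P[:,:2].tolist(), np.linalg.norm(np.diff(P,axis=0),axis=1))
for a,z in((1,0),):
  d=P[1]-P[0]; print("tile ang",np.degrees(np.arctan2(d[1],d[0])))
m,c=blob((g<45)&roi(im.shape,292,222,322,250)); q=np.argwhere(m)[:,::-1]; W=cast(s,q,.024+.076)[:,:2]; W0=W.mean(0); u=np.linalg.svd(W-W0)[2][0]
print("bar",W0,np.degrees(np.arctan2(u[1],u[0])),m.sum(), (W-W0)@u.min() if 0 else np.ptp((W-W0)@u))
s2=load("scene0");im2=s2["color"]
cr=cv2.resize(im[105:220,235:345],None,fx=5.2,fy=5.2,interpolation=cv2.INTER_CUBIC); cv2.imwrite("pics/c1.png",cr[:,:,::-1])
cr=cv2.resize(im2[170:310,230:350],None,fx=4.2,fy=4.2,interpolation=cv2.INTER_CUBIC); cv2.imwrite("pics/c2.png",cr[:,:,::-1])
E
```

```text
tile [ 0.49596841 -0.21213824  0.024     ] [[0.5337325355863212, -0.14201712337065536], [0.5673353323015092, -0.25090908431662484], [0.45784075818070535, -0.2816470747678929], [0.4249650322366022, -0.17397967178937418]] [0.1139588  0.11372724 0.11257479]
tile ang -72.85038061729092
bar [ 0.46055098 -0.09516057] 102.37007055309381 45 0.047624168304794365
```

View pics/c1.png

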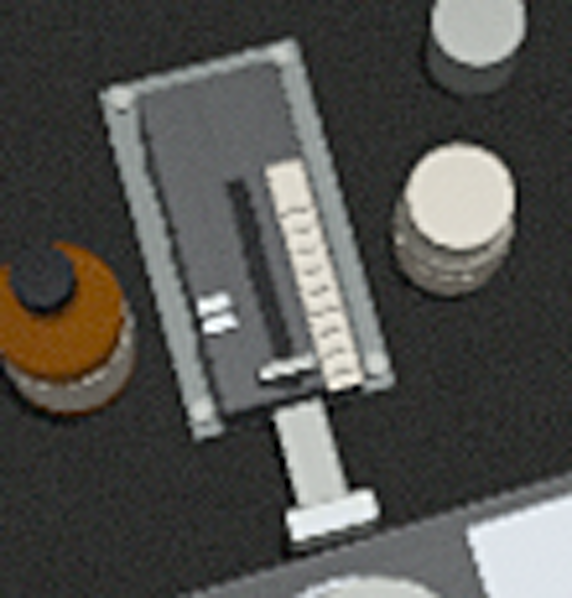

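View pics/c2.png

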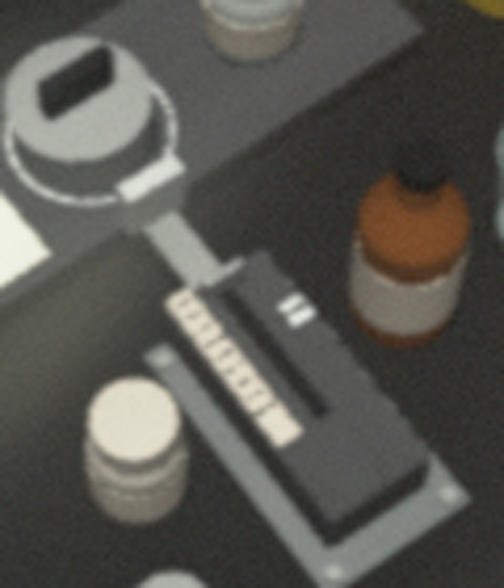

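Crops: in c1 the pointer is at (288,368), marker line at (217,314), handle top at (333,515) and slot from (237,180) to (283,345). The pointer stands almost at the front of the slot. The scene crop agrees.

```bash
cat > plan.py <<'E'
from h import *
from plant import ctrl
from scipy.spatial.transform import Rotation as Ro
def plan(xyz,yaw):
    o=ctrl.get_obs(); R=Ro.from_euler("xyz",o["orientation"],degrees=True)
    T=Ro.from_euler("xyz",[180,0,yaw],degrees=True)
    print("clock",o["clock"],"pos",o["tool_pos"].round(4),"ori",o["orientation"].round(2),"F",o["force"].round(1),"open",round(o["opening"],4))
    print("delta_pos",(R.inv().apply(np.array(xyz)-o["tool_pos"])/.1).round(3),"rotation",((R.inv()*T).as_rotvec()/(np.pi/2)).round(3))
E
python3 - <<'E'
from plan import *
s=load("top0"); o=lambda x,y:[235+x/5.2-.4,105+y/5.2-.4]
im=s["color"].astype(int);g=im.min(2)
F=cast(s,[o(103,93),o(293,40),o(393,383),o(197,437)],.006); 
for a,b in((3,0),(2,1)): d=F[a]-F[b]; print("edge",np.degrees(np.arctan2(-d[1],-d[0])),np.linalg.norm(d))
S=cast(s,[o(283,345),o(237,180)],.05);d=S[1]-S[0];print("slot",np.degrees(np.arctan2(d[1],d[0])),np.linalg.norm(d))
def cen(x0,y0,x1,y1,th,z):
    a,b=o(x0,y0);c,e=o(x1,y1); m=(g>th)&roi(im.shape,int(a),int(b),int(c)+1,int(e)+1); m,_=blob(m) ; w=np.argwhere(m)[:,::-1]; return cast(s,w.mean(0),z)[0],m.sum()
h,n=cen(275,480,390,545,200,.076);print("handle",h,n)
m,n2=cen(255,352,312,385,130,.071);print("pointer",m,n2)
k=cast(s,o(217,314),.054)[0];print("mark",k)
th=np.radians(13.6+0)
F0=(F[0]+F[1]-F[2]-F[3]); th=np.arctan2(F0[1],F0[0]); print("ang",np.degrees(th)); ux=np.array([np.cos(th),np.sin(th)]);uy=np.array([-ux[1],ux[0]])
for n,p in(("pointer",m),("mark",k),("slot0",S[0]),("slot1",S[1]),("foot",F.mean(0))): print(n,"rel handle (+62):",((p-h)[:2]@ux*1000-62).round(1),((p-h)[:2]@uy*1000).round(1))
plan([.4606,-.0952,.17],-77.6)
plan([.4606,-.0952,.097],-77.6)
E
```

```text
edge 13.92002931220306 0.17765894189105544
edge 14.286311702192393 0.17832564591998887
slot 13.897717437440805 0.08208510128204341
handle [ 0.53418871 -0.07742847  0.076     ] 81
pointer [ 0.60431286 -0.05885293  0.071     ] 29
mark [ 0.63339738 -0.02768021  0.054     ]
ang 14.103513503475053
pointer rel handle (+62): 10.5 0.9
mark rel handle (+62): 46.3 24.1
slot0 rel handle (+62): 24.7 -1.8
slot1 rel handle (+62): 106.8 -2.1
foot rel handle (+62): 90.5 -1.3
clock 0.1 pos [ 0.1628 -0.6547  0.2477] ori [ 1.7991e+02 -1.0000e-02 -1.6604e+02] F [ 0.5  0.2 -0.4] open 0.0877
delta_pos [-4.24   4.71   0.784] rotation [ 0.001  0.001 -0.983]
clock 0.1 pos [ 0.1628 -0.6547  0.2477] ori [ 1.7991e+02 -1.0000e-02 -1.6604e+02] F [ 0.5  0.2 -0.4] open 0.0877
delta_pos [-4.24   4.708  1.514] rotation [ 0.001  0.001 -0.983]
```

```bash
for i in 1 2 3 4 5; do python3 -m creep '[{"grip":0,"delta_pos":[-0.85,0.94,0],"rotation":[0,0,0]},{"grip":0,"delta_pos":[-0.85,0.94,0],"rotation":[0,0,0]},{"grip":0,"delta_pos":[-0.85,0.94,0],"rotation":[0,0,0]}]'|tail -1; done
for i in 1 2; do python3 -m creep '[{"grip":0,"delta_pos":[0,0,0],"rotation":[0,0,-0.09]},{"grip":0,"delta_pos":[0,0,0],"rotation":[0,0,-0.18]},{"grip":0,"delta_pos":[0,0,0],"rotation":[0,0,-0.27]},{"grip":0,"delta_pos":[0,0,0],"rotation":[0,0,-0.36]},{"grip":0,"delta_pos":[0,0,0],"rotation":[0,0,-0.45]}]'|tail -1; done
python3 -m creep '[{"grip":0,"delta_pos":[0,0,0],"rotation":[0,0,-0.083]},{"grip":0,"delta_pos":[0,0,0],"rotation":[0,0,-0.083]},{"grip":0,"delta_pos":[0,0,0],"rotation":[0,0,-0.083]}]'|tail -1
python3 - <<'E'
from plan import *
plan([.4606,-.0952,.097],-77.6)
E
```

```text
gripper_force: 0.0
gripper_force: 0.0
gripper_force: 0.0
gripper_force: 0.0
gripper_force: 0.0
gripper_force: 0.0
gripper_force: 0.0
gripper_force: 0.0
clock 2.9 pos [ 0.4617 -0.0963  0.2484] ori [179.98   0.   -77.79] F [-0.7  0.4 -0.7] open 0.0876
delta_pos [-0.013  0.008  1.514] rotation [ 0.     0.    -0.002]
```

```bash
python3 -m creep '[{"grip":0,"delta_pos":[0,0,0.4],"rotation":[0,0,0]},{"grip":0,"delta_pos":[0,0,0.8],"rotation":[0,0,0]},{"grip":0,"delta_pos":[0,0,1],"rotation":[0,0,0]},{"grip":0,"delta_pos":[0,0,1],"rotation":[0,0,0]}]'|tail -1
python3 -m creep '[{"grip":0,"delta_pos":[-0.01,0.01,0.2],"rotation":[0,0,0]},{"grip":0,"delta_pos":[-0.01,0.01,0.4],"rotation":[0,0,0]},{"grip":0,"delta_pos":[-0.01,0.01,0.51],"rotation":[0,0,0]},{"grip":0,"delta_pos":[-0.01,0.01,0.51],"rotation":[0,0,0]}]'
python3 - <<'E'
from plan import *
s=ctrl.snapshot("scene"); cr=cv2.resize(s["color"][100:300,150:400],None,fx=3,fy=3,interpolation=cv2.INTER_CUBIC); cv2.imwrite("pics/s1.png",cr[:,:,::-1])
plan([.4606,-.0952,.097],-77.6)
E
```

```text
gripper_force: 0.0
clock: 3.7
tool_pos: [0.4605, -0.0956, 0.0973]
orientation: [179.9, -0.0, -77.6]
force: [-0.2, 0.7, -0.0]
opening: 0.0879
gripper_force: 0.0
clock 3.75 pos [ 0.461  -0.0956  0.0981] ori [ 1.7999e+02 -2.0000e-02 -7.7590e+01] F [0.3 0.4 0.4] open 0.0871
delta_pos [-0.005  0.003  0.011] rotation [ 0. -0.  0.]
```

View pics/s1.png

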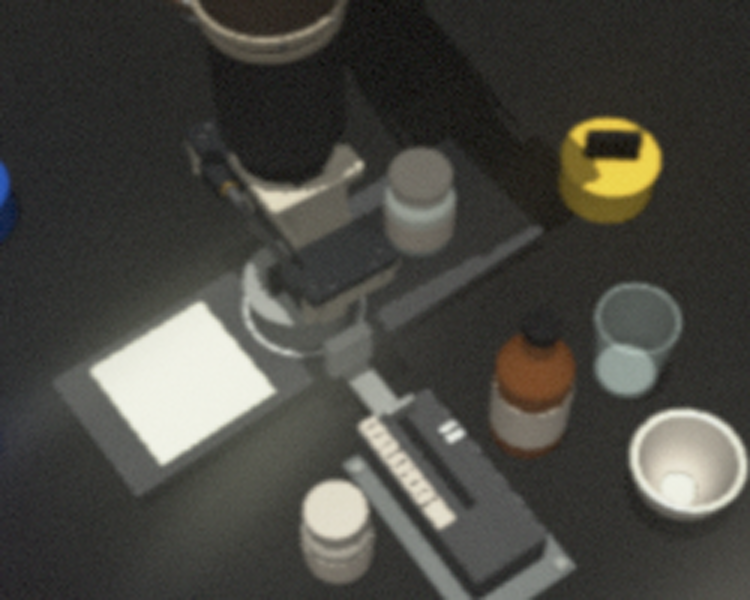

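The gripper straddles the pot's bar near (310,270), clear of the gauge handle at (348,345). I'll close and slide.

```bash
for i in 1 2; do python3 -m creep '[{"grip":1,"delta_pos":[0,0,0],"rotation":[0,0,0]},{"grip":1,"delta_pos":[0,0,0],"rotation":[0,0,0]},{"grip":1,"delta_pos":[0,0,0],"rotation":[0,0,0]},{"grip":1,"delta_pos":[0,0,0],"rotation":[0,0,0]},{"grip":1,"delta_pos":[0,0,0],"rotation":[0,0,0]}]'; done
python3 - <<'E'
from plan import *
plan([.496,-.2121,.097],-77.6)
E
```

```text
clock: 4.25
tool_pos: [0.4608, -0.0956, 0.0978]
orientation: [-180.0, -0.0, -77.6]
force: [0.6, -0.2, -0.5]
opening: 0.0528
gripper_force: 0.0
clock: 4.75
tool_pos: [0.4612, -0.0955, 0.0977]
orientation: [-179.9, -0.0, -77.6]
force: [0.6, 0.7, -0.6]
opening: 0.0131
gripper_force: 0.7
clock 4.75 pos [ 0.4612 -0.0955  0.0977] ori [-1.7995e+02 -1.0000e-02 -7.7550e+01] F [ 0.6  0.7 -0.6] open 0.0131
delta_pos [ 1.214 -0.088  0.007] rotation [-0.001 -0.     0.001]
```

```bash
python3 -m creep '[{"grip":1,"delta_pos":[0,0,0],"rotation":[0,0,0]},{"grip":1,"delta_pos":[0,0,0],"rotation":[0,0,0]},{"grip":1,"delta_pos":[0.05,0,0],"rotation":[0,0,0]},{"grip":1,"delta_pos":[0.13,-0.01,0],"rotation":[0,0,0]},{"grip":1,"delta_pos":[0.21,-0.02,0],"rotation":[0,0,0]}]'
python3 -m creep '[{"grip":1,"delta_pos":[0.1,-0.01,0],"rotation":[0,0,0]},{"grip":1,"delta_pos":[0.2,-0.02,0],"rotation":[0,0,0]},{"grip":1,"delta_pos":[0.3,-0.03,0],"rotation":[0,0,0]},{"grip":1,"delta_pos":[0.4,-0.03,0],"rotation":[0,0,0]},{"grip":1,"delta_pos":[0.5,-0.04,0],"rotation":[0,0,0]}]'|tail -1
python3 -m creep '[{"grip":1,"delta_pos":[0.1,-0.01,0],"rotation":[0,0,0]},{"grip":1,"delta_pos":[0.2,-0.02,0],"rotation":[0,0,0]},{"grip":1,"delta_pos":[0.3,-0.03,0],"rotation":[0,0,0]},{"grip":1,"delta_pos":[0.4,-0.03,0],"rotation":[0,0,0]},{"grip":1,"delta_pos":[0.45,-0.03,0],"rotation":[0,0,0]}]'|tail -1
python3 -m creep '[{"grip":1,"delta_pos":[0.05,0,0],"rotation":[0,0,0]},{"grip":1,"delta_pos":[0.05,0,0],"rotation":[0,0,0]},{"grip":1,"delta_pos":[0.05,0,0],"rotation":[0,0,0]}]'
python3 - <<'E'
from plan import *
plan([.496,-.2121,.097],-77.6)
E
```

```text
clock: 5.25
tool_pos: [0.4673, -0.1162, 0.0976]
orientation: [180.0, 0.0, -77.5]
force: [-0.6, 2.9, 2.0]
opening: 0.0119
gripper_force: 29.9
gripper_force: 29.9
gripper_force: 29.9
clock: 6.55
tool_pos: [0.4958, -0.2125, 0.0977]
orientation: [-180.0, -0.0, -77.6]
force: [0.4, -2.9, 3.5]
opening: 0.0117
gripper_force: 29.9
clock 6.55 pos [ 0.4958 -0.2125  0.0977] ori [-1.7998e+02 -4.0000e-02 -7.7570e+01] F [ 0.4 -2.9  3.5] open 0.0117
delta_pos [-0.003 -0.003  0.007] rotation [-0. -0.  0.]
```

```bash
for i in 1 2; do python3 -m creep '[{"grip":0,"delta_pos":[0,0,0],"rotation":[0,0,0]},{"grip":0,"delta_pos":[0,0,0],"rotation":[0,0,0]},{"grip":0,"delta_pos":[0,0,0],"rotation":[0,0,0]},{"grip":0,"delta_pos":[0,0,0],"rotation":[0,0,0]},{"grip":0,"delta_pos":[0,0,0],"rotation":[0,0,0]}]'|tail -2; done
python3 -m creep '[{"grip":0,"delta_pos":[0,0,-0.1],"rotation":[0,0,-0.018]},{"grip":0.5,"delta_pos":[0,0,-0.4],"rotation":[0,0,-0.018]},{"grip":0.5,"delta_pos":[0,0,-0.8],"rotation":[0,0,-0.018]},{"grip":0.5,"delta_pos":[0,0,-0.9],"rotation":[0,0,-0.018]},{"grip":0.5,"delta_pos":[0,0,-0.9],"rotation":[0,0,-0.018]}]'
python3 - <<'E'
from plan import *
plan([.6043,-.0589,.077],-75.9)
s=ctrl.snapshot("top");np.savez("top1.npz",**s)
cv2.imwrite("pics/top1.png",s["color"][:,:,::-1])
E
```

```text
opening: 0.046
gripper_force: 0.0
opening: 0.0849
gripper_force: 0.0
clock: 8.05
tool_pos: [0.4969, -0.212, 0.1904]
orientation: [-179.7, -0.1, -75.9]
force: [-0.4, 0.4, -0.5]
opening: 0.0612
gripper_force: 0.0
clock 8.05 pos [ 0.4969 -0.212   0.1904] ori [-1.7973e+02 -1.0000e-01 -7.5870e+01] F [-0.4  0.4 -0.5] open 0.0612
delta_pos [-1.224 -1.41   1.139] rotation [-0.003 -0.001  0.   ]
```

View pics/top1.png

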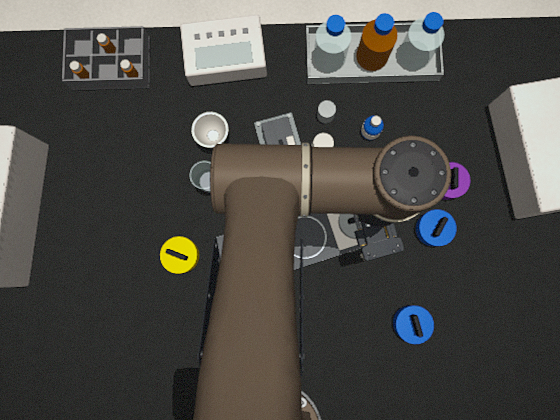

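The arm hides the pot in this view. The old pot spot (308,237) is empty apart from a printed ring. I'll carry on to the pointer.

```bash
python3 -m creep '[{"grip":0.5,"delta_pos":[-0.3,-0.35,0],"rotation":[0,0,0]},{"grip":0.5,"delta_pos":[-0.61,-0.7,0],"rotation":[0,0,0]},{"grip":0.5,"delta_pos":[-0.61,-0.7,0],"rotation":[0,0,0]}]'|tail -1
python3 -m creep '[{"grip":0.5,"delta_pos":[-0.3,-0.35,0],"rotation":[0,0,0]},{"grip":0.5,"delta_pos":[-0.61,-0.71,0],"rotation":[0,0,0]},{"grip":0.5,"delta_pos":[-0.61,-0.71,0],"rotation":[0,0,0]},{"grip":0.5,"delta_pos":[-0.61,-0.71,0.3],"rotation":[0,0,0]},{"grip":0.5,"delta_pos":[-0.61,-0.71,0.3],"rotation":[0,0,0]}]'
python3 - <<'E'
from plan import *
s=ctrl.snapshot("wrist");np.savez("w1.npz",**s)
plan([.6043,-.0589,.077],-75.9)
print(s["intrinsics"][0])
cv2.imwrite("pics/w1.png",s["color"][:,:,::-1])
E
```

```text
gripper_force: 0.0
clock: 8.9
tool_pos: [0.5996, -0.0591, 0.1529]
orientation: [179.5, 0.1, -75.9]
force: [-0.7, -0.3, -1.3]
opening: 0.0439
gripper_force: 0.0
clock 8.95 pos [ 0.6006 -0.0595  0.1549] ori [ 1.7965e+02  4.0000e-02 -7.5930e+01] F [0.4 0.  0.1] open 0.0438
delta_pos [ 0.004 -0.042  0.779] rotation [ 0.004  0.    -0.   ]
[325.1922621    0.         276.80132312]
```

View pics/w1.png

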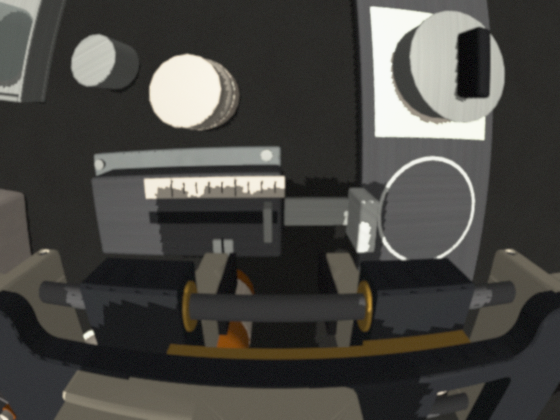

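Wrist view: pointer at (268,222), marker clip at (223,245), handle at (362,222), pot on the tile at the top right with its bar at (473,63). Next I'll measure these with fisheye rays.

```bash
cat >> h.py <<'E'
def fcast(s,uv,z):
    K=s["intrinsics"]; out=[]
    for u,v in np.atleast_2d(uv):
        x,y=(u-K[0,2]),(v-K[1,2]); r=np.hypot(x,y); t=r/K[0,0]; d=s["R"].T@np.array([np.sin(t)*x/r,np.sin(t)*y/r,np.cos(t)]); c=-s["R"].T@s["t"]; out.append(c+d*(z-c[2])/d[2])
    return np.array(out)
E
python3 - <<'E'
from h import *
s=load("w1");im=s["color"]; g=im.min(2).astype(int)
cr=cv2.resize(im[165:265,190:390],None,fx=4,fy=4,interpolation=cv2.INTER_CUBIC); cv2.imwrite("pics/c3.png",cr[:,:,::-1])
m,c=blob((g<35)&roi(im.shape,455,25,492,102)); print("bar px",c)
m,c=blob((g>190)&roi(im.shape,368,4,490,142));
E
```

```text
bar px [469.57084469  64.42847411]
```

View pics/c3.png

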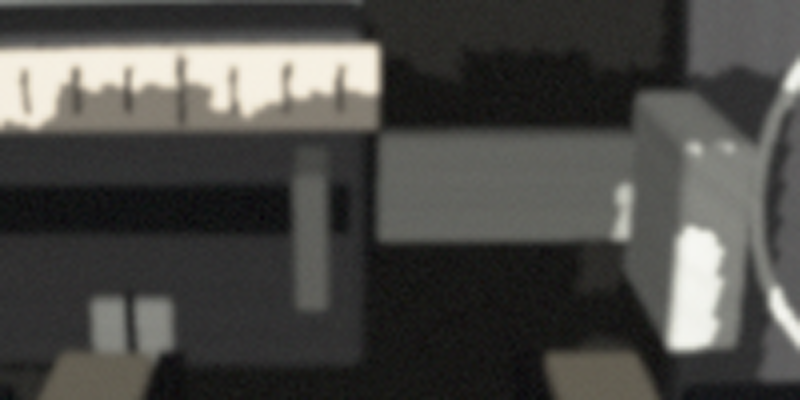

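Crop c3: pointer top face centred at (312,241), marker line at (130,325), handle top face about (708,250), housing front edge at x≈365.

Run:
```python
from h import *
s=load("w1"); o=lambda x,y:[190+x/4-.4,165+y/4-.4]
th=np.radians(14.05);ux=np.array([np.cos(th),np.sin(th)]);uy=np.array([-ux[1],ux[0]])
h=fcast(s,[o(708,250)],.076)[0];print("handle",h)
for n,p,z in(("ptr",(312,241),.071),("mark",(130,325),.054),("front",(365,290),.05),("front2",(365,160),.05),("sl0",(348,210),.05)):
    P=fcast(s,[o(*p)],z)[0]; print(n,P.round(4),((P-h)[:2]@ux*1000-62).round(1),((P-h)[:2]@uy*1000).round(1))
print("bar",fcast(s,[[473,63]],.1))
im=s["color"];m,c=blob((im.min(2)>170)&roi(im.shape,360,0,495,145)); 
h=cv2.convexHull(np.argwhere(m)[:,::-1].astype(np.int32)); print(cv2.approxPolyDP(h,6,True)[:,0].tolist()); print(fcast(s,cv2.approxPolyDP(h,6,True)[:,0],.024).round(3).tolist())
```

```text
handle [ 0.53771315 -0.07713452  0.076     ]
ptr [ 0.6067 -0.0601  0.071 ] 9.1 -0.2
mark [ 0.6365 -0.0281  0.054 ] 45.7 23.6
front [ 0.5927 -0.0453  0.05  ] -0.9 17.6
front2 [ 0.5994 -0.0712  0.05  ] -0.8 -9.2
sl0 [ 0.6001 -0.0606  0.05  ] 2.5 0.9
bar [[ 0.50628418 -0.20903249  0.1       ]]
[[483, 139], [375, 135], [370, 7], [456, 12], [480, 24], [494, 42], [494, 104]]
[[0.428, -0.174, 0.024], [0.536, -0.142, 0.024], [0.567, -0.249, 0.024], [0.488, -0.279, 0.024], [0.461, -0.28, 0.024], [0.441, -0.27, 0.024], [0.426, -0.21, 0.024]]
```

```bash
python3 -m creep '[{"grip":0.5,"delta_pos":[0,-0.05,0.3],"rotation":[0,0,0]},{"grip":0.5,"delta_pos":[0,-0.05,0.6],"rotation":[0,0,0]},{"grip":0.5,"delta_pos":[0,-0.05,0.77],"rotation":[0,0,0]},{"grip":0.5,"delta_pos":[0,-0.05,0.77],"rotation":[0,0,0]}]'
python3 -m creep '[{"grip":1,"delta_pos":[0,0,0],"rotation":[0,0,0]},{"grip":1,"delta_pos":[0,0,0],"rotation":[0,0,0]},{"grip":1,"delta_pos":[0,0,0],"rotation":[0,0,0]},{"grip":1,"delta_pos":[0,0,0],"rotation":[0,0,0]},{"grip":1,"delta_pos":[0,0,0],"rotation":[0,0,0]}]'
python3 -m creep '[{"grip":1,"delta_pos":[0,0,0],"rotation":[0,0,0]},{"grip":1,"delta_pos":[0,0,0],"rotation":[0,0,0]},{"grip":1,"delta_pos":[0,0,0],"rotation":[0,0,0]}]'
python3 - <<'E'
from plan import *
plan([.6065+.0757*np.cos(.2452),-.0593+.0757*np.sin(.2452),.077],-75.95)
E
```

```text
clock: 9.35
tool_pos: [0.6058, -0.0587, 0.0787]
orientation: [179.7, 0.0, -76.0]
force: [-0.3, -0.5, 0.4]
opening: 0.0434
gripper_force: 0.0
clock: 9.85
tool_pos: [0.6078, -0.0579, 0.0812]
orientation: [-179.9, -0.0, -75.9]
force: [-0.8, -0.6, 0.5]
opening: 0.0095
gripper_force: 0.6
clock: 10.15
tool_pos: [0.6077, -0.058, 0.0809]
orientation: [-180.0, -0.0, -75.9]
force: [-1.3, 0.2, 4.1]
opening: 0.0056
gripper_force: 30.0
clock 10.15 pos [ 0.6077 -0.058   0.0809] ori [-1.7998e+02 -1.0000e-02 -7.5930e+01] F [-1.3  0.2  4.1] open 0.0056
delta_pos [ 0.01  -0.742  0.039] rotation [-0. -0.  0.]
```

```bash
python3 -m creep '[{"grip":1,"delta_pos":[0,-0.07,0],"rotation":[0,0,0]},{"grip":1,"delta_pos":[0,-0.14,0],"rotation":[0,0,0]},{"grip":1,"delta_pos":[0,-0.21,0],"rotation":[0,0,0]},{"grip":1,"delta_pos":[0,-0.28,0],"rotation":[0,0,0]},{"grip":1,"delta_pos":[0,-0.35,0],"rotation":[0,0,0]}]'
python3 -m creep '[{"grip":1,"delta_pos":[0,-0.07,0],"rotation":[0,0,0]},{"grip":1,"delta_pos":[0,-0.14,0],"rotation":[0,0,0]},{"grip":1,"delta_pos":[0,-0.21,0],"rotation":[0,0,0]},{"grip":1,"delta_pos":[0,-0.28,0],"rotation":[0,0,0]},{"grip":1,"delta_pos":[0,-0.33,0],"rotation":[0,0,0]}]'
python3 -m creep '[{"grip":1,"delta_pos":[0,-0.01,0],"rotation":[0,0,0]},{"grip":1,"delta_pos":[0,-0.02,0],"rotation":[0,0,0]},{"grip":1,"delta_pos":[0,-0.02,0],"rotation":[0,0,0]},{"grip":1,"delta_pos":[0,-0.02,0],"rotation":[0,0,0]}]'
```

```text
clock: 10.65
tool_pos: [0.6427, -0.0492, 0.0809]
orientation: [-180.0, -0.0, -75.9]
force: [-2.1, 1.2, 6.1]
opening: 0.0057
gripper_force: 30.0
clock: 11.15
tool_pos: [0.6749, -0.0411, 0.0809]
orientation: [-179.9, -0.0, -75.9]
force: [-1.6, 0.7, 6.3]
opening: 0.0055
gripper_force: 30.0
clock: 11.55
tool_pos: [0.6768, -0.0406, 0.0809]
orientation: [-179.9, -0.0, -75.9]
force: [-0.2, 1.5, 5.3]
opening: 0.0058
gripper_force: 30.0
```

```bash
for i in 1 2; do python3 -m creep '[{"grip":1,"delta_pos":[0,-0.01,0],"rotation":[0,0,0]},{"grip":1,"delta_pos":[0,-0.02,0],"rotation":[0,0,0]},{"grip":1,"delta_pos":[0,-0.02,0],"rotation":[0,0,0]},{"grip":1,"delta_pos":[0,-0.02,0],"rotation":[0,0,0]}]'|grep -E "pos|force"; done
```

```text
tool_pos: [0.6784, -0.0402, 0.0808]
force: [-1.2, 0.3, 6.0]
gripper_force: 30.0
tool_pos: [0.6786, -0.0402, 0.0808]
force: [-6.4, 0.1, 9.8]
gripper_force: 30.0
```

```bash
python3 -m creep '[{"grip":0.5,"delta_pos":[0,0,0],"rotation":[0,0,0]},{"grip":0.5,"delta_pos":[0,0,0],"rotation":[0,0,0]},{"grip":0.5,"delta_pos":[0,0,0],"rotation":[0,0,0]},{"grip":0.5,"delta_pos":[0,0,0],"rotation":[0,0,0]},{"grip":0.5,"delta_pos":[0,0,0],"rotation":[0,0,0]}]'
python3 -m creep '[{"grip":0.5,"delta_pos":[0,0,-0.3],"rotation":[0,0,0]},{"grip":0.5,"delta_pos":[0,0,-0.7],"rotation":[0,0,0]},{"grip":0.5,"delta_pos":[0,0.2,-0.8],"rotation":[0,0,0]},{"grip":0.5,"delta_pos":[0,0.4,-0.8],"rotation":[0,0,0]},{"grip":0.5,"delta_pos":[0,0.4,-0.8],"rotation":[0,0,0]}]'
python3 - <<'E'
from plan import *
s=ctrl.snapshot("wrist");np.savez("w2.npz",**s)
o=ctrl.get_obs();print(o["tool_pos"])
cr=cv2.resize(s["color"][155:275,180:380],None,fx=4,fy=4,interpolation=cv2.INTER_CUBIC); cv2.imwrite("pics/c4.png",cr[:,:,::-1])
E
```

```text
clock: 12.85
tool_pos: [0.6794, -0.04, 0.0803]
orientation: [180.0, 0.0, -75.9]
force: [0.2, -0.1, -0.8]
opening: 0.0399
gripper_force: 0.0
clock: 13.35
tool_pos: [0.6389, -0.0501, 0.1615]
orientation: [-180.0, 0.0, -76.0]
force: [0.7, 0.4, 0.3]
opening: 0.0439
gripper_force: 0.0
[ 0.63994978 -0.04989153  0.16128022]
```

View pics/c4.png

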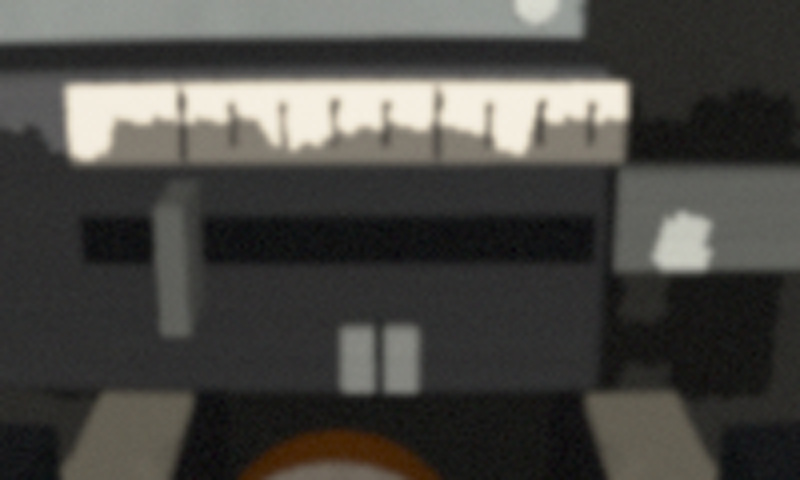

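Run:
```python
from h import *
s=load("w2"); o=lambda x,y:[180+x/4-.4,155+y/4-.4]
th=np.radians(14.05);ux=np.array([np.cos(th),np.sin(th)]);uy=np.array([-ux[1],ux[0]])
print("cam",-s["R"].T@s["t"])
k=fcast(s,[o(380,360)],.054)[0]; print(k)
for n,p,z in(("ptr",(174,267),.071),("line0",(183,122),.05),("line50",(438,122),.05),("front",(606,350),.05),("front2",(613,180),.05)):
    P=fcast(s,[o(*p)],z)[0]; print(n,P.round(4),((P-k)[:2]@ux*1000).round(1),((P-k)[:2]@uy*1000).round(1))
```

```text
cam [ 0.65906636 -0.12789253  0.29821094]
[ 0.63572717 -0.02670086  0.054     ]
ptr [ 0.6791 -0.0424  0.071 ] 38.3 -25.8
line0 [ 0.6852 -0.0645  0.05  ] 38.8 -48.7
line50 [ 0.6365 -0.0766  0.05  ] -11.3 -48.6
front [ 0.5902 -0.0385  0.05  ] -47.0 -0.4
front2 [ 0.5996 -0.0739  0.05  ] -46.5 -37.0
```

```bash
python3 -m creep '[{"grip":0.5,"delta_pos":[0,0.3,0],"rotation":[0,0,0]},{"grip":0.5,"delta_pos":[0,0.6,0],"rotation":[0,0,0]},{"grip":0.5,"delta_pos":[0,0.9,0],"rotation":[0,0,0]},{"grip":0.5,"delta_pos":[0,1,0],"rotation":[0,0,0]},{"grip":0.5,"delta_pos":[0,1,0],"rotation":[0,0,0]}]'
python3 - <<'E'
from plan import *
plan([.536,-.0773,.066],-75.95)
E
```

```text
clock: 13.9
tool_pos: [0.5432, -0.0742, 0.1609]
orientation: [-180.0, -0.0, -75.9]
force: [0.5, 0.3, -0.1]
opening: 0.0439
gripper_force: 0.0
clock 13.9 pos [ 0.5432 -0.0742  0.1609] ori [-179.98   -0.    -75.95] F [ 0.5  0.3 -0.1] open 0.0439
delta_pos [0.013 0.078 0.949] rotation [-0. -0.  0.]
```

```bash
python3 -m creep '[{"grip":0.5,"delta_pos":[0.01,0.08,0.3],"rotation":[0,0,0]},{"grip":0.5,"delta_pos":[0.01,0.08,0.6],"rotation":[0,0,0]},{"grip":0.5,"delta_pos":[0.01,0.08,0.8],"rotation":[0,0,0]},{"grip":0.5,"delta_pos":[0.01,0.08,0.95],"rotation":[0,0,0]},{"grip":0.5,"delta_pos":[0.01,0.08,0.95],"rotation":[0,0,0]}]'
for i in 1 2; do python3 -m creep '[{"grip":1,"delta_pos":[0,0,0],"rotation":[0,0,0]},{"grip":1,"delta_pos":[0,0,0],"rotation":[0,0,0]},{"grip":1,"delta_pos":[0,0,0],"rotation":[0,0,0]},{"grip":1,"delta_pos":[0,0,0],"rotation":[0,0,0]}]'; done
```

```text
clock: 14.4
tool_pos: [0.536, -0.0768, 0.0632]
orientation: [179.8, 0.0, -75.9]
force: [-0.7, -0.1, 0.5]
opening: 0.0436
gripper_force: 0.0
clock: 14.8
tool_pos: [0.5365, -0.0768, 0.0663]
orientation: [-179.9, -0.0, -75.9]
force: [-0.2, -0.4, -0.1]
opening: 0.0172
gripper_force: 0.0
clock: 15.2
tool_pos: [0.536, -0.077, 0.0662]
orientation: [-180.0, -0.0, -75.9]
force: [-2.3, 1.0, 5.6]
opening: 0.0139
gripper_force: 30.0
```

```bash
python3 -m creep '[{"grip":1,"delta_pos":[0,0.04,0],"rotation":[0,0,0]},{"grip":1,"delta_pos":[0,0.08,0],"rotation":[0,0,0]},{"grip":1,"delta_pos":[0,0.12,0],"rotation":[0,0,0]},{"grip":1,"delta_pos":[0,0.16,0],"rotation":[0,0,0]},{"grip":1,"delta_pos":[0,0.2,0],"rotation":[0,0,0]}]'
python3 -m creep '[{"grip":1,"delta_pos":[0,0.04,0],"rotation":[0,0,0]},{"grip":1,"delta_pos":[0,0.08,0],"rotation":[0,0,0]},{"grip":1,"delta_pos":[0,0.12,0],"rotation":[0,0,0]},{"grip":1,"delta_pos":[0,0.15,0],"rotation":[0,0,0]},{"grip":1,"delta_pos":[0,0.15,0],"rotation":[0,0,0]}]'
python3 - <<'E'
from plan import *
s=ctrl.snapshot("wrist");np.savez("w3.npz",**s)
o=ctrl.get_obs();p=o["tool_pos"];print(p,o["force"],np.hypot(*(p[:2]-[.536,-.077])))
plan([.536-.0384*np.cos(.2452),-.077-.0384*np.sin(.2452),.066],-75.95)
cr=cv2.resize(s["color"][155:305,150:350],None,fx=4,fy=4,interpolation=cv2.INTER_CUBIC); cv2.imwrite("pics/c5.png",cr[:,:,::-1])
E
```

```text
clock: 15.7
tool_pos: [0.5188, -0.0813, 0.0662]
orientation: [-179.7, -0.0, -75.9]
force: [7.1, 0.8, -2.2]
opening: 0.0136
gripper_force: 30.0
clock: 16.2
tool_pos: [0.5043, -0.0849, 0.0662]
orientation: [-179.7, -0.0, -75.9]
force: [7.4, 1.2, -2.6]
opening: 0.0138
gripper_force: 30.0
[ 0.50435451 -0.08492161  0.06620104] [ 7.42248038  1.15267478 -3.62743186] 0.03262190432399761
clock 16.25 pos [ 0.5044 -0.0849  0.0662] ori [-1.7973e+02 -3.0000e-02 -7.5900e+01] F [ 7.4  1.2 -3.6] open 0.0139
delta_pos [-0.     0.058  0.002] rotation [-0.003 -0.     0.001]
```

View pics/c5.png

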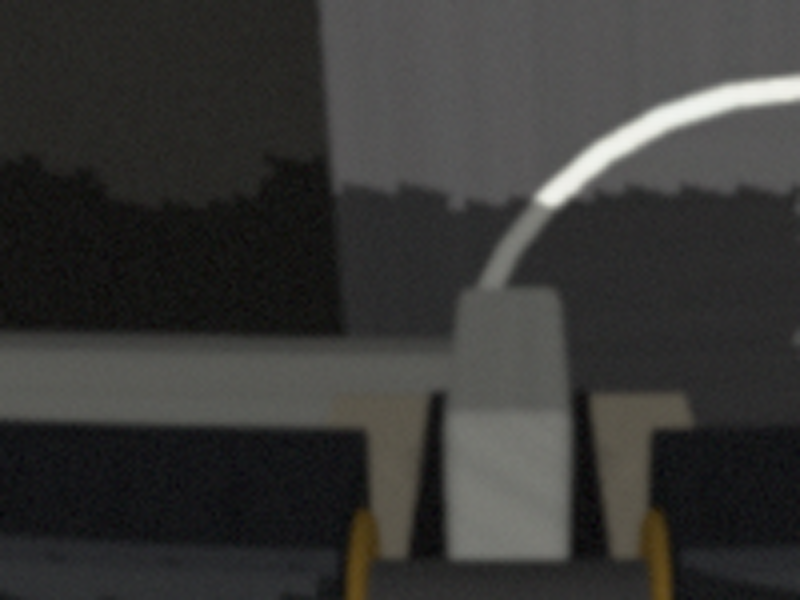

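Crop c5: the handle plate (508,480) sits squarely between the pads. The force matches the spring at about 33 mm, so I'll finish the pull.

```bash
python3 -m creep '[{"grip":1,"delta_pos":[0,0.02,0],"rotation":[0,0,0]},{"grip":1,"delta_pos":[0,0.04,0],"rotation":[0,0,0]},{"grip":1,"delta_pos":[0,0.053,0],"rotation":[0,0,0]},{"grip":1,"delta_pos":[0,0.053,0],"rotation":[0,0,0]},{"grip":1,"delta_pos":[0,0.053,0],"rotation":[0,0,0]}]'
python3 - <<'E'
from plan import *
s=ctrl.snapshot("wrist");np.savez("w4.npz",**s)
o=ctrl.get_obs();p=o["tool_pos"];print(p,o["force"],np.hypot(*(p[:2]-[.536,-.077])))
# where should pointer top / mark appear? project via fisheye and print the row profile there
K=s["intrinsics"]
def fp(X):
    c=s["R"]@np.array(X)+s["t"]; t=np.arctan2(np.hypot(c[0],c[1]),c[2]); q=c[:2]/np.hypot(c[0],c[1])*t*K[0,0]; return q+[K[0,2],K[1,2]]
m=np.array([.636,-.0273]);ux=np.array([.9701,.2428]);uy=np.array([-.2428,.9701])
pt=m-24*uy*.001; g=s["color"].astype(int).sum(2)//3
for n,c,z in(("mark",m,.054),("ptr-5",pt-5e-3*uy,.071),("ptr+5",pt+5e-3*uy,.071),("line",m-45e-3*uy,.05)):
    print(n,fp([*c,z]).round(1))
    prof=[]
    for d in np.arange(-12,12.1,1): 
        q=fp([*(c+d*.001*ux),z]); prof.append(int(cv2.getRectSubPix(g.astype(np.float32),(1,1),tuple(map(float,q)))[0,0]))
    print(prof)
E
```

```text
clock: 16.75
tool_pos: [0.4996, -0.0861, 0.0662]
orientation: [-179.7, -0.0, -75.9]
force: [8.1, 0.6, -4.2]
opening: 0.0144
gripper_force: 30.0
[ 0.49962616 -0.08611028  0.06619625] [ 7.63503145  1.04995221 -4.25980414] 0.03749737815311331
mark [ 54.4 295.7]
[88, 91, 89, 84, 69, 53, 49, 47, 48, 48, 47, 48, 48, 47, 47, 49, 45, 48, 48, 48, 47, 46, 46, 48, 47]
ptr-5 [ 27.1 267.2]
[69, 68, 69, 70, 69, 70, 71, 74, 75, 79, 82, 85, 88, 87, 87, 89, 88, 88, 88, 87, 87, 82, 77, 75, 73]
ptr+5 [ 31.5 282.2]
[40, 38, 41, 42, 52, 62, 68, 69, 68, 68, 68, 68, 67, 68, 68, 69, 68, 69, 68, 67, 69, 69, 68, 69, 72]
line [ 41.1 229.3]
[196, 151, 131, 172, 207, 215, 215, 215, 215, 210, 189, 148, 133, 175, 208, 215, 215, 215, 214, 209, 185, 143, 130, 166, 201]
```

```bash
for i in 1 2; do python3 -m creep '[{"grip":1,"delta_pos":[0,0.003,0],"rotation":[0,0,0]},{"grip":1,"delta_pos":[0,0.003,0],"rotation":[0,0,0]},{"grip":1,"delta_pos":[0,0.003,0],"rotation":[0,0,0]},{"grip":1,"delta_pos":[0,0.003,0],"rotation":[0,0,0]},{"grip":1,"delta_pos":[0,0.003,0],"rotation":[0,0,0]}]'; done
python3 -m creep '[{"grip":1,"delta_pos":[0,0,0],"rotation":[0,0,0]},{"grip":1,"delta_pos":[0,0,0],"rotation":[0,0,0]},{"grip":1,"delta_pos":[0,0,0],"rotation":[0,0,0]},{"grip":1,"delta_pos":[0,0,0],"rotation":[0,0,0]},{"grip":1,"delta_pos":[0,0,0],"rotation":[0,0,0]}]'|tail -1
for i in 1 2; do python3 -m creep '[{"grip":1,"delta_pos":[0,-0.03,0],"rotation":[0,0,0]},{"grip":1,"delta_pos":[0,-0.06,0],"rotation":[0,0,0]},{"grip":1,"delta_pos":[0,-0.1,0],"rotation":[0,0,0]},{"grip":1,"delta_pos":[0,-0.14,0],"rotation":[0,0,0]},{"grip":1,"delta_pos":[0,-0.18,0],"rotation":[0,0,0]}]'; done
python3 -m creep '[{"grip":1,"delta_pos":[0,-0.01,0],"rotation":[0,0,0]},{"grip":1,"delta_pos":[0,-0.03,0],"rotation":[0,0,0]},{"grip":1,"delta_pos":[0,-0.05,0],"rotation":[0,0,0]},{"grip":1,"delta_pos":[0,-0.05,0],"rotation":[0,0,0]}]'
```

```text
clock: 17.3
tool_pos: [0.4996, -0.0861, 0.0662]
orientation: [-179.7, -0.0, -75.9]
force: [9.3, 0.5, -3.7]
opening: 0.0143
gripper_force: 30.0
clock: 17.8
tool_pos: [0.4993, -0.0862, 0.0662]
orientation: [-179.7, -0.0, -75.9]
force: [8.8, 1.1, -5.4]
opening: 0.0139
gripper_force: 30.0
gripper_force: 30.0
clock: 18.8
tool_pos: [0.5161, -0.082, 0.0662]
orientation: [-179.8, -0.0, -75.9]
force: [6.3, 0.8, -0.2]
opening: 0.0138
gripper_force: 30.0
clock: 19.3
tool_pos: [0.5324, -0.0779, 0.0662]
orientation: [-179.9, -0.0, -75.9]
force: [3.8, 1.4, 5.0]
opening: 0.0139
gripper_force: 30.0
clock: 19.7
tool_pos: [0.536, -0.077, 0.0661]
orientation: [180.0, -0.0, -75.9]
force: [-0.3, 1.1, 9.0]
opening: 0.0142
gripper_force: 30.0
```

```bash
python3 -m creep '[{"grip":0.5,"delta_pos":[0,0,0],"rotation":[0,0,0]},{"grip":0.5,"delta_pos":[0,0,0],"rotation":[0,0,0]},{"grip":0.5,"delta_pos":[0,0,0],"rotation":[0,0,0]},{"grip":0.5,"delta_pos":[0,0,0],"rotation":[0,0,0]},{"grip":0.5,"delta_pos":[0,0,0],"rotation":[0,0,0]}]'
python3 -m creep '[{"grip":0.5,"delta_pos":[0,0,-0.3],"rotation":[0,0,0]},{"grip":0.5,"delta_pos":[0,0,-0.6],"rotation":[0,0,0]},{"grip":0.5,"delta_pos":[0,0,-0.95],"rotation":[0,0,0]},{"grip":0.5,"delta_pos":[0,0,-0.95],"rotation":[0,0,0]}]'|tail -1
python3 -m creep '[{"grip":0.5,"delta_pos":[0,-0.4,0],"rotation":[0,0,0]},{"grip":0.5,"delta_pos":[0,-0.8,0],"rotation":[0,0,0]},{"grip":0.5,"delta_pos":[0,-1,0],"rotation":[0,0,0]},{"grip":0.5,"delta_pos":[0,-1,0],"rotation":[0,0,0]},{"grip":0.5,"delta_pos":[0,-1,0],"rotation":[0,0,0]}]'
python3 - <<'E'
from plan import *
s=ctrl.snapshot("wrist");np.savez("w5.npz",**s)
K=s["intrinsics"];g=(s["color"].astype(int).sum(2)//3).astype(np.float32)
def fp(X):
    c=s["R"]@np.array(X)+s["t"]; t=np.arctan2(np.hypot(c[0],c[1]),c[2]); q=c[:2]/np.hypot(c[0],c[1])*t*K[0,0]; return q+[K[0,2],K[1,2]]
m=np.array([.636,-.0268]);ux=np.array([.9701,.2428]);uy=np.array([-.2428,.9701])
for n,y,z in(("mark",0,.054),("ptr",-24,.071),("ptr",-18,.071),("line",-47,.05)):
    print(n,[int(cv2.getRectSubPix(g,(1,1),tuple(map(float,fp([*(m+d*.001*ux+y*.001*uy),z]))))[0,0]) for d in np.arange(-15,15.1,1)])
h=np.array([.536,-.077]);print("handle",[int(cv2.getRectSubPix(g,(1,1),tuple(map(float,fp([*(h+d*.001*ux),.076]))))[0,0]) for d in np.arange(-15,15.1,1)])
E
```

```text
clock: 20.2
tool_pos: [0.5357, -0.077, 0.0653]
orientation: [180.0, 0.0, -76.0]
force: [0.2, -0.7, 0.7]
opening: 0.0427
gripper_force: 0.0
gripper_force: 0.0
clock: 21.1
tool_pos: [0.6325, -0.0526, 0.1594]
orientation: [179.9, 0.0, -75.9]
force: [-0.5, -0.5, -0.1]
opening: 0.0437
gripper_force: 0.0
mark [46, 46, 47, 45, 46, 47, 62, 93, 120, 131, 130, 130, 130, 122, 95, 69, 88, 119, 129, 129, 130, 129, 119, 92, 60, 48, 47, 44, 45, 46, 45]
ptr [45, 45, 45, 45, 45, 46, 44, 45, 44, 46, 46, 47, 55, 74, 88, 92, 91, 91, 83, 62, 47, 44, 45, 45, 45, 45, 47, 46, 45, 46, 47]
ptr [47, 46, 45, 47, 48, 48, 47, 46, 46, 48, 46, 48, 57, 73, 89, 91, 93, 91, 81, 61, 48, 48, 48, 45, 45, 46, 46, 46, 45, 46, 45]
line [123, 123, 116, 98, 97, 121, 128, 125, 128, 143, 151, 142, 128, 115, 135, 168, 171, 184, 213, 227, 225, 214, 198, 171, 172, 213, 232, 234, 235, 227, 193]
handle [89, 89, 90, 91, 89, 90, 90, 91, 105, 151, 211, 234, 238, 239, 239, 239, 239, 234, 206, 158, 132, 123, 114, 96, 83, 81, 81, 82, 82, 81, 81]
```

```bash
python3 -c "
from plant import ctrl
print(ctrl.close_job())"
```

```text
the job is handed in; nothing more can be done
None
```

The job is handed in with no verdict returned: the pot was slid to the tile's measured centre, the pointer reads about 1 mm from the marker line after a hold of over 1 s, and the slide was eased home and released at about 21 s.

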